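# Weigh a power bank on the two-pan balance

## Robot

A 7-joint arm with a two-finger parallel gripper is mounted at the origin on the work surface. World frame = base frame: x ahead of the robot, y to its left, z up, the work surface at z = 0. Lengths are in m, angles in rad, forces in N, time in s.
With the tool pointing down it reaches from about 0.425 to 0.925 m from the base axis. Payload 6.8 kg.
Tool frame: the origin (TCP) lies between the finger pads; the fingertips stand r.tcp_to_tips ahead of it and the grasp point (between the pads) lies 3 mm ahead of it (r.tcp_to_tips is the distance from the TCP to the fingertips, in m); z points along the fingers, y is the line along which they close (so a half turn about z gives the same grasp; the last joint's range is limited). The gripper opens to 85 mm and grips with 20 to 120 N. Pads are 22 mm wide; open, the fingers measure 114 mm over their backs; the gripper's body (76 mm by 85 mm) begins 54 mm behind the grasp point. The pads swing forward as they close: fully open they stand 13 mm farther back than shut.
Start: joints at [-1.39, 0.477, 0.022, 1.555, -0.011, 1.109, -0.083], TCP at [0.192, 0.647, 0.253] pointing down, gripper open.
Joint ranges: [-2.96, 2.96], [-0.34, 2.1], [-1.41, 1.46], [0.24, 2.44], [-1.37, 4.51], [0.17, 1.92], [-2.96, 2.96]. Speed limits (rad/s): [2.39, 2.39, 3.14, 3.14, 3.14, 3.14, 3.14].

## Interface

Orientations are given as a rotation vector (axis times angle).
In Python, from bench import r gives the robot as it stands. The module is installed in compiled form; this text tells all that it offers.
- The arm moves only by the tool step_arm, never from a script. Its argument "moves" is a list of rows, each an object of numbers: "rx", "ry", "rz": the turn, a rotation vector about the tool's x, y, z in degrees; "dx", "dy", "dz": the shift along the tool's x, y, z in mm; "gripper": the opening, from -1 (shut) to 1 (fully open). In form: [{"rx": .., "ry": .., "rz": .., "dx": .., "dy": .., "dz": .., "gripper": ..}, ...]. A call has 1 to 20 rows; each row shifts and turns the commanded pose from where the row before left it, along the tool's axes as they then stand; what a row does not reach is not made up. A row lasts 1/8 s, in which the tool goes at most 62.5 mm and 10.7 degrees, less where a joint would pass 70% of its speed; a pose out of reach is approached as far as the arm can. A call is refused whole if a number of a shift passes 62.5 or a number of a turn 10.7, either way. A call with a gripper value outside its range is refused whole. The fingers move at their own pace and stop on an object; "grip_force" is the grip in N (left out, the last holds). Time passes only in rows, so rows that do not move let the fingers close. It gives the time, the measured TCP pose, the force, the opening and the grip force at its end, in the units of the state.
- r.get_obs(): the state, without advancing time (a new reading comes with each control period).
- r.grab_frame(name): name is "scene" or "top" or "wrist"; returns the picture (384x512x3 uint8, blue, green, red); there is no depth.
- r.camera_info(name): a dict with "mtx" (3x3 intrinsics, pixels), "rvec" (rotation vector, rad) and "tvec" (3), from world to camera coordinates, as OpenCV has them. Camera axes: x right, y down, z forward; pixel columns grow to the right and rows downward; lengths in m; the calibration is good to about 2 mm. A picture is of the moment at which its call begins: read the wrist's pose just before it. camera_info takes no time and is no camera call; for the wrist camera it gives the pose at the moment of the call.
- r.hand_in(): hands the job in; it is judged then, once.
The state is a dict: "clock": time; "joints": joint angles; "qvel": joint speeds; "tau": joint torques, N m; "tcp_pos": TCP position; "orientation": TCP orientation; "contact_force": force on the tool from outside, world axes, zero at the start; "moment": the same for the moment, N m; "grip_width": finger opening in m; "gripper_force": force on a finger pad.
Only numpy, scipy, OpenCV 4.12 (cv2) and the standard library are available. Lean on these libraries where they do the work, as an engineer would, in place of code of your own. Each camera call takes 0.05 s, during which the arm holds its last target. There are 200 camera calls.

## Task

Weigh the power bank: set it down flat and gently on the left pan of the balance, stand the 500 g weight, and the 200 g weight too if it is needed, gently on the right pan, then slide the poise along its bar until the beam is level and at rest, with the pointer on the middle mark. A weight that is not needed stays standing on the bench; do not disturb the 1 kg weight or the other things lying about.

Things in the scene. Friction and masses are not known exactly. Their poses are not given: they have to be found in the camera images.
- power_bank_mid (a point): Centre of the power bank: a black plastic box 150 x 60 x 45 mm (its own x, y, z), lying flat on the bench to the robot's left of the balance; the point is 22.5 mm above its underside, the frame is the box's. Its mass is not known: between 525 and 915 g, different every time.
- weight_500g_mid (a point): Centre (half-way up) of the 500 g weight: plain steel knob weight 72 mm tall; body 38 mm in diameter up to 47 mm above its foot, then a neck 18 mm and a knob 26 mm in diameter; z is its axis. It stands on a flat black rubber mat (250 x 85 mm, 4 mm thick, fixed) to the right of the balance. The three weights stand there in any order, in a row, about 80 mm apart.
- weight_200g_mid (a point): Centre (half-way up) of the 200 g weight: the smallest steel knob weight, 60 mm tall; body 28 mm in diameter up to 37 mm above its foot, then a neck 14 mm and a knob 20 mm in diameter. Stands on the same mat. z is its axis.
- weight_1kg_mid (a point): Centre (half-way up) of the 1 kg weight, too heavy for this job: the largest steel knob weight, 88 mm tall, body 48 mm in diameter. Stands on the same mat; leave it alone.
- balance: The two-pan balance, fixed to the bench, at a different place and yaw each time: white base 120 x 310 mm. Origin at the middle of its underside; y runs along the beam to the left, x away from the robot. Half-way between the pans stands an index post with a white plate 70 mm wide, its top 233 mm above the bench; black pointers fixed to the beam move over both its faces.
- pan_left_top (a point): Centre of the upper face of the left pan (robot's left, +y): flat steel disc 150 mm in diameter, 6 mm thick, no rim, 145 mm above the bench when level; frame as the balance's. Each pan stays horizontal (parallel linkage) and rises or sinks by at most 18 mm; where on it a load stands does not matter. With both pans empty it sinks to its stop under less than 5 N.
- pan_right_top (a point): Centre of the upper face of the right pan, the same as the left one and 260 mm from it.
- beam (a joint): Tilt of the beam in rad, 0 when level, positive when the right pan is down; stops at -0.14 and 0.14 (pans 18 mm low or high). Between the stops it tilts 0.14 rad per 220 g of difference: beam = 0.14 x (grams on right pan + poise reading - grams on left pan) / 220. It is damped and comes to rest within 2 s once nothing touches it. Level means the pointer is on the longer middle mark.
- poise (a joint): Travel in m of the poise along its bar: 0 at the left end, 0.12 at the right end. The poise counts as 2.083 g on the right pan for each mm of travel (0 at the left end, 250 g at the right end). It stays where it is left; sliding it takes about 1.2 N. It starts within 30 mm of the left end.
- poise_grip (a point): Grip point of the poise: upright steel block 22 x 22 mm, 70 mm tall; the point is 16 mm below its top. The poise slides along a bar (12 mm high, 5 mm thick) that runs along the beam, 125 mm nearer the robot than the line through the pan centres, and tilts with it; the bar's top edge is 28 mm below the grip point, so that 44 mm of the block stand clear above the bar. y points left along the bar.
- phone: Bystander: a blue phone 150 x 72 x 9 mm lying in front of the balance. Origin at the middle of its underside. Do not disturb it.
- phone_back: Bystander: a black phone back cover 150 x 72 x 6 mm behind the weights. Origin at the middle of its underside.
- torque_driver: Bystander: a torque screwdriver 160 mm long and 32 mm thick lying between the power bank and the robot. Origin at its underside.
- brush: Bystander: a brush about 160 mm long with a flat head and a black handle, lying between the weights and the robot. Origin at its underside.
- screw_tray: Bystander: an open grey screw tray 120 x 85 x 22 mm behind the power bank. Origin at the middle of its underside.
Mind the look-alikes: they are no part of the job. What is shaped like the part that bears power_bank_mid but white is not meant.

How it is judged:
By the outcome, as a careful person would: the job done as asked, in the order asked, and still so for the second after the job is handed in, with the robot touching nothing.
It also fails if it takes over 72 s, if anything falls off the work surface, if the arm or the gripper's body presses on something with over 40 N, if the wrist force passes 120 N, or if a joint passes its speed limit or range.

## Working session

There is one attempt and no reset: what is moved stays moved. The work goes in short steps, Python scripts to look and compute and a tool call to move; the robot and the scene stay as the last step left them, time stands still between calls to the robot, and variables do not carry over. Pictures are saved under pics/ and viewed, at most 10 in all, crops included, and the job is handed in when it is done.

Besides the shell and the picture viewer there is one more tool, called as name(argument=value, ...), one argument or row to a line, values as JSON. step_arm: Moves the arm, as the interface text tells. Its arguments: {"type":"object","properties":{"moves":{"type":"array","items":{"type":"object","properties":{"rx":{"type":"number"},"ry":{"type":"number"},"rz":{"type":"number"},"dx":{"type":"number"},"dy":{"type":"number"},"dz":{"type":"number"},"gripper":{"type":"number"}}}},"grip_force":{"type":"number"}},"required":["moves"]}

```bash
mkdir -p pics
cat > h.py <<'E'
from bench import r
import cv2, numpy as np
def cam(n):
    c=r.camera_info(n); R=cv2.Rodrigues(np.array(c["rvec"],float))[0]; return np.array(c["mtx"]),R,np.array(c["tvec"],float).ravel()
def onplane(n,uv,z,c=None):
    K,R,t=c or cam(n); d=R.T@np.linalg.inv(K)@np.array([uv[0],uv[1],1.]); o=-R.T@t
    return o+d*(z-o[2])/d[2]
def tri(n1,uv1,n2,uv2):
    P=[]
    for n in(n1,n2):
        K,R,t=cam(n); P.append(K@np.c_[R,t])
    X=cv2.triangulatePoints(P[0],P[1],np.array(uv1,float).reshape(2,1),np.array(uv2,float).reshape(2,1)).ravel(); return X[:3]/X[3]
def proj(n,X):
    K,R,t=cam(n); p=K@(R@np.array(X,float)+t); return p[:2]/p[2]
E
python3 - <<'E'
from h import *
o=r.get_obs()
for k in ("clock","tcp_pos","orientation","contact_force","grip_width"): print(k,np.round(o[k],3))
print(r.tcp_to_tips)
for n in("scene","top"):
    im=r.grab_frame(n); cv2.imwrite(f"pics/{n}0.png",im)
    cv2.imwrite(f"pics/{n}0b.png",cv2.resize(im,(800,600),interpolation=cv2.INTER_CUBIC))
    K,R,t=cam(n); print(n,-R.T@t,R[2])
E
```

```text
clock 0.0
tcp_pos [0.192 0.647 0.252]
orientation [-4.520e-01 -3.109e+00  3.000e-03]
contact_force [ 0.574  0.063 -0.871]
grip_width 0.085
0.022
scene [ 1.39580539 -0.27583588  1.23217413] [-0.60831056  0.18120923 -0.77273636]
top [0.32409107 0.00546226 1.32167562] [ 0.15694239  0.01064335 -0.98755041]
```

View pics/top0b.png

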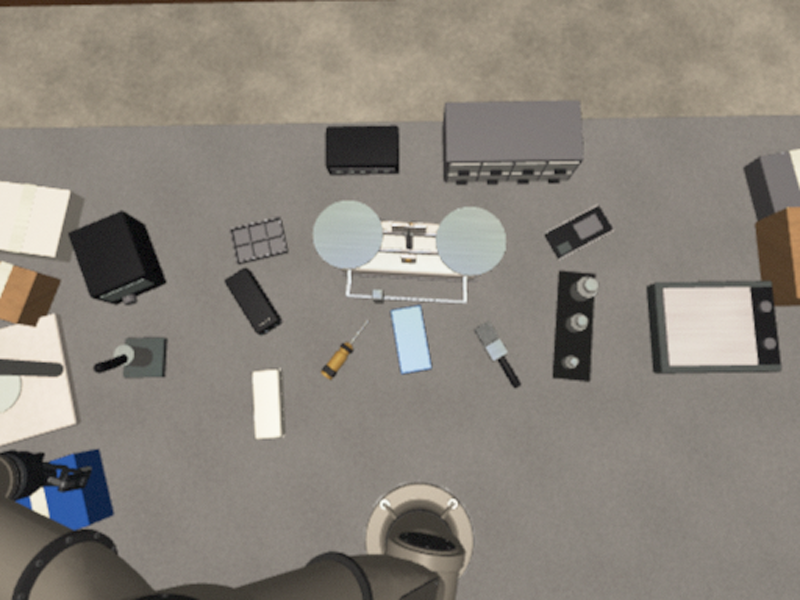

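View pics/scene0b.png

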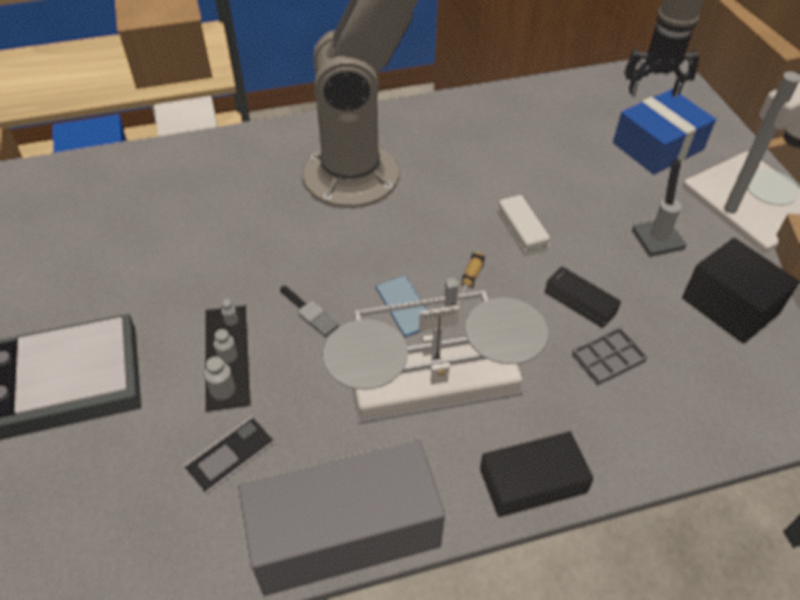

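The top view (800x600) shows the power bank at (253,300), left pan (348,235), right pan (471,241) and poise (377,295). The weights are at (586,288) for 1 kg, (577,322) for 500 g and (571,362) for 200 g. The scene view agrees.

Run:
```python
from h import *
im=cv2.imread("pics/top0.png"); s=.64
hsv=cv2.cvtColor(im,cv2.COLOR_BGR2HSV)
# power bank
m=cv2.inRange(hsv,(0,0,0),(180,255,62)); sub=np.zeros_like(m); sub[165:220,138:185]=m[165:220,138:185]
c=max(cv2.findContours(sub,0,1)[0],key=cv2.contourArea)
hull=cv2.convexHull(c).reshape(-1,2)
rr=cv2.minAreaRect(c);print("bank",rr)
print("bank corners z=.045",[np.round(onplane("top",p,.045)[:2],3) for p in cv2.boxPoints(rr)])
print("ctr z45,z22",onplane("top",rr[0],.045),onplane("top",rr[0],.0225))
# pans: bluish-bright flat
print("pan px",[im[int(y*s),int(x*s)] for x,y in((348,235),(330,220),(471,241),(490,250),(410,262),(600,450))])
for nm,(x,y) in dict(L=(348,235),R=(471,241)).items():
    px=im[int(y*s),int(x*s)].astype(int)
    lo=np.clip(px-22,0,255);hi=np.clip(px+22,0,255)
    mm=cv2.inRange(im,lo.astype(np.uint8),hi.astype(np.uint8)); mm=cv2.morphologyEx(mm,cv2.MORPH_OPEN,np.ones((5,5),np.uint8))
    c=[k for k in cv2.findContours(mm,0,1)[0] if cv2.pointPolygonTest(k,(x*s,y*s),False)>=0]
    c=max(c,key=cv2.contourArea); print(nm,cv2.minEnclosingCircle(c),cv2.fitEllipse(c),onplane("top",cv2.fitEllipse(c)[0],.145))
for nm,p,z in(("1k",(587,284),.09),("500",(579,317),.074),("200",(572,359),.062),("poise",(377,294),.14),("brushhead",(488,335),0.01),("matTL",(559,271),.004),("matTR",(596,273),.004),("matBL",(553,377),.004),("matBR",(590,380),.004)):
    print(nm,onplane("top",np.array(p)*s,z))
v=np.vstack([im[160:250,350:390]]);cv2.imwrite("pics/c1.png",np.hstack([cv2.resize(im[165:250,345:390],(318,600),interpolation=2),cv2.resize(im[120:215,195:330],(482,339),interpolation=2)[:600] if 0 else cv2.copyMakeBorder(cv2.resize(im[120:215,195:330],(482,339),interpolation=2),0,261,0,0,0)]))
```

```text
bank ((161.63465881347656, 192.54653930664062), (42.274444580078125, 17.577268600463867), 57.7243537902832)
bank corners z=.045 [array([0.571, 0.435]), array([0.604, 0.383]), array([0.475, 0.299]), array([0.443, 0.351])]
ctr z45,z22 [0.52295955 0.36648969 0.045     ] [0.52646439 0.3728524  0.0225    ]
pan px [array([183, 186, 177], dtype=uint8), array([178, 186, 176], dtype=uint8), array([180, 186, 178], dtype=uint8), array([180, 187, 177], dtype=uint8), array([ 66,  97, 118], dtype=uint8), array([130, 137, 142], dtype=uint8)]
L ((222.41429138183594, 150.33999633789062), 22.33319091796875) ((222.35006713867188, 149.90902709960938), (42.53341293334961, 43.62188720703125), 76.34497833251953) [0.64705629 0.14120157 0.145     ]
R ((300.9361572265625, 153.7553253173828), 22.67871856689453) ((300.8712463378906, 154.00616455078125), (42.76279067993164, 44.349082946777344), 87.94573974609375) [ 0.62909632 -0.11739443  0.145     ]
1k [ 0.54261077 -0.37362237  0.09      ]
500 [ 0.47267749 -0.35669507  0.074     ]
200 [ 0.38236972 -0.33955654  0.062     ]
poise [0.518928   0.07948481 0.14      ]
brushhead [ 0.44179156 -0.16572114  0.01      ]
matTL [ 0.58960176 -0.33694904  0.004     ]
matTR [ 0.58357483 -0.42256451  0.004     ]
matBL [ 0.3450358  -0.31022118  0.004     ]
matBR [ 0.3372715  -0.39330113  0.004     ]
```

```bash
cat >> h.py <<'E'
from scipy.spatial.transform import Rotation as Ro
def wrap(a): return (a+90)%180-90
def plan(pos,yaw=None):
    """yaw: world angle (deg) of tool y. Prints tool-z turn, then shift (mm) in the axes after the turn; tool kept straight down."""
    o=r.get_obs(); R=Ro.from_rotvec(o["orientation"]); M=R.as_matrix(); cur=np.degrees(np.arctan2(M[1,1],M[0,1]))
    if yaw is None: yaw=cur
    dt=wrap(yaw-cur); y=np.radians(cur+dt)
    ty=np.array([np.cos(y),np.sin(y),0]); tx=np.cross(ty,[0,0,-1])
    T=np.c_[tx,ty,[0,0,-1]]; d=T.T@(np.array(pos)-o["tcp_pos"])*1000
    e=np.degrees((R.inv()*Ro.from_matrix(np.c_[np.cross([np.cos(np.radians(cur)),np.sin(np.radians(cur)),0],[0,0,-1]),[np.cos(np.radians(cur)),np.sin(np.radians(cur)),0],[0,0,-1]])).as_rotvec())
    print("rz",round(-dt,1),"shift",d.round(1),"rows>=",np.ceil(np.linalg.norm(d)/62.5),"tilt err",e.round(2),"cur yaw",round(cur,1),"j7",round(o["joints"][6],2),"t",round(o["clock"],2))
E
python3 -c "
from h import *
plan([.524,.368,.25],123)"
```

```text
rz -49.5 shift [-126.6 -414.4    2.4] rows>= 7.0 tilt err [-0.09  0.01  0.  ] cur yaw 73.5 j7 -0.08 t 0.1
```

step_arm(
  moves=[
    {"rz": -9.9},
    {"rz": -9.9},
    {"rz": -9.9},
    {"rz": -9.9},
    {"rz": -9.9},
    {"dx": -15.8, "dy": -51.8},
    {"dx": -15.8, "dy": -51.8},
    {"dx": -15.8, "dy": -51.8},
    {"dx": -15.8, "dy": -51.8},
    {"dx": -15.8, "dy": -51.8},
    {"dx": -15.8, "dy": -51.8},
    {"dx": -15.8, "dy": -51.8},
    {"dx": -15.8, "dy": -51.8},
    {},
  ],
)

```text
invalid input at $.moves[0]: expected keys rx, ry, rz, dx, dy, dz, gripper
```

Run:
```python
from h import *
im=r.grab_frame("wrist"); cv2.imwrite("pics/w1.png",im); K,R,t=cam("wrist")
print(-R.T@t,R[2],proj("wrist",[.524,.368,.045]))
plan([.524,.368,.25],123)
```

```text
[0.12820054 0.66640592 0.37383467] [ 0.24968559 -0.07622693 -0.965322  ] [146.46899224 432.80630575]
rz -49.5 shift [-126.6 -414.5    2.5] rows>= 7.0 tilt err [-0.08  0.    0.  ] cur yaw 73.5 j7 -0.08 t 0.15
```

View pics/w1.png

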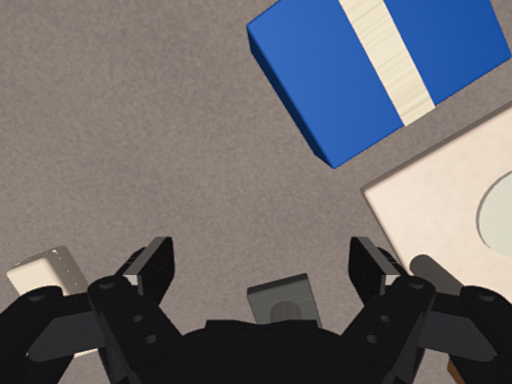

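The pose hadn't changed, because every key is required and the call was refused. The picture is from the start pose and shows the gripper and blue box. The bank will be in view if the TCP stands about 80 mm toward tool +x.

```bash
python3 -c "
from h import *
plan([.457,.325,.26],123)"
```

```text
rz -49.5 shift [ -47.  -414.    -7.5] rows>= 7.0 tilt err [-0.08  0.    0.  ] cur yaw 73.5 j7 -0.08 t 0.15
```

step_arm(
  moves=[
    {"rx": 0, "ry": 0, "rz": -9.9, "dx": 0, "dy": 0, "dz": 0, "gripper": 1},
    {"rx": 0, "ry": 0, "rz": -9.9, "dx": 0, "dy": 0, "dz": 0, "gripper": 1},
    {"rx": 0, "ry": 0, "rz": -9.9, "dx": 0, "dy": 0, "dz": 0, "gripper": 1},
    {"rx": 0, "ry": 0, "rz": -9.9, "dx": 0, "dy": 0, "dz": 0, "gripper": 1},
    {"rx": 0, "ry": 0, "rz": -9.9, "dx": 0, "dy": 0, "dz": 0, "gripper": 1},
    {"rx": 0, "ry": 0, "rz": 0, "dx": -6, "dy": -52, "dz": -1, "gripper": 1},
    {"rx": 0, "ry": 0, "rz": 0, "dx": -6, "dy": -52, "dz": -1, "gripper": 1},
    {"rx": 0, "ry": 0, "rz": 0, "dx": -6, "dy": -52, "dz": -1, "gripper": 1},
    {"rx": 0, "ry": 0, "rz": 0, "dx": -6, "dy": -52, "dz": -1, "gripper": 1},
    {"rx": 0, "ry": 0, "rz": 0, "dx": -6, "dy": -52, "dz": -1, "gripper": 1},
    {"rx": 0, "ry": 0, "rz": 0, "dx": -6, "dy": -52, "dz": -1, "gripper": 1},
    {"rx": 0, "ry": 0, "rz": 0, "dx": -6, "dy": -52, "dz": -1, "gripper": 1},
    {"rx": 0, "ry": 0, "rz": 0, "dx": -6, "dy": -50, "dz": -1, "gripper": 1},
    {"rx": 0, "ry": 0, "rz": 0, "dx": 0, "dy": 0, "dz": 0, "gripper": 1},
  ],
)

```text
clock: 1.9
tcp_pos: [0.4608, 0.3212, 0.2612]
orientation: [-0.878, 3.016, -0.003]
contact_force: [-0.7, 0.2, 0.5]
grip_width: 0.0856
gripper_force: 0.0
```

Run:
```python
from h import *
im=r.grab_frame("wrist"); cv2.imwrite("pics/w2.png",im)
print(proj("wrist",[.524,.368,.045]))
plan([.457,.325,.26],123)
```

```text
[261.97119963 234.31028618]
rz -0.3 shift [1.  2.1 1.1] rows>= 1.0 tilt err [-0.03 -0.02 -0.  ] cur yaw 122.7 j7 1.41 t 1.95
```

View pics/w2.png

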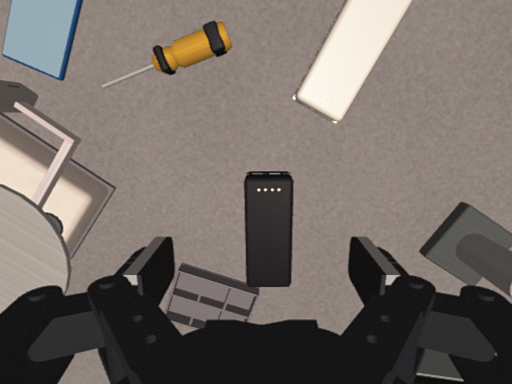

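The power bank is clearly visible, spanning columns 245–292 and rows 172–287, and nearly aligned with the tool.

Run:
```python
from h import *
im=cv2.imread("pics/w2.png"); g=cv2.cvtColor(im,cv2.COLOR_BGR2GRAY)
m=cv2.inRange(g,0,60); m[:, :225]=0; m[:,320:]=0; m[:150]=0; m[300:]=0
c=max(cv2.findContours(m,0,1)[0],key=cv2.contourArea); x,y,w,h=cv2.boundingRect(c); rr=cv2.minAreaRect(c); print(rr,(x,y,w,h))
pts=c.reshape(-1,2)
# left & right edges at rows 190..280
for nm,f in(("L",np.min),("R",np.max)):
    P=[onplane("wrist",(f(pts[pts[:,1]==v][:,0])+(.0 if nm=="L" else 1),v),.045) for v in(195,235,275)]
    print(nm,np.round(P,4).tolist())
    q=P[2]-P[0]; print(np.degrees(np.arctan2(q[1],q[0])))
F=onplane("wrist",((x+x+w)/2,y+h),.045); N=onplane("wrist",((x+x+w)/2,y+h*.065),.045); N0=onplane("wrist",((x+x+w)/2,y),.0)
print("far",F,"near top?",N,"near bottom",N0,np.linalg.norm(F-N))
```

```text
((259.4930419921875, 232.16636657714844), (65.11016082763672, 123.76760864257812), 2.385944128036499) (225, 171, 68, 124)
L [[0.4922, 0.3232, 0.045], [0.5356, 0.3517, 0.045], [0.5831, 0.3814, 0.045]]
32.59113856639892
R [[0.461, 0.3718, 0.045], [0.5045, 0.4001, 0.045], [0.5515, 0.4306, 0.045]]
32.978117710628766
far [0.59905068 0.41162338 0.045     ] near top? [0.46655663 0.32683201 0.045     ] near bottom [0.46581149 0.32593101 0.        ] 0.15730304446939494
```

```bash
python3 -c "
from h import *
plan([.519,.375,.036],122.8)
print(.647+.0,.141)"
```

```text
rz -0.1 shift [-78.2  10.5 225.1] rows>= 4.0 tilt err [-0.03 -0.02 -0.  ] cur yaw 122.7 j7 1.41 t 1.95
0.647 0.141
```

step_arm(
  moves=[
    {"rx": 0, "ry": 0, "rz": 0, "dx": -39, "dy": 5.2, "dz": 40, "gripper": 1},
    {"rx": 0, "ry": 0, "rz": 0, "dx": -39.2, "dy": 5.3, "dz": 40, "gripper": 1},
    {"rx": 0, "ry": 0, "rz": 0, "dx": 0, "dy": 0, "dz": 50, "gripper": 1},
    {"rx": 0, "ry": 0, "rz": 0, "dx": 0, "dy": 0, "dz": 45, "gripper": 1},
    {"rx": 0, "ry": 0, "rz": 0, "dx": 0, "dy": 0, "dz": 30, "gripper": 1},
    {"rx": 0, "ry": 0, "rz": 0, "dx": 0, "dy": 0, "dz": 20, "gripper": 1},
    {"rx": 0, "ry": 0, "rz": 0, "dx": 0, "dy": 0, "dz": 0, "gripper": 1},
    {"rx": 0, "ry": 0, "rz": 0, "dx": 0, "dy": 0, "dz": 0, "gripper": 0},
    {"rx": 0, "ry": 0, "rz": 0, "dx": 0, "dy": 0, "dz": 0, "gripper": -0.5},
    {"rx": 0, "ry": 0, "rz": 0, "dx": 0, "dy": 0, "dz": 0, "gripper": -1},
    {"rx": 0, "ry": 0, "rz": 0, "dx": 0, "dy": 0, "dz": 0, "gripper": -1},
    {"rx": 0, "ry": 0, "rz": 0, "dx": 0, "dy": 0, "dz": 0, "gripper": -1},
  ],
  grip_force=50,
)

```text
clock: 3.45
tcp_pos: [0.5206, 0.3759, 0.0389]
orientation: [-0.887, 3.009, -0.002]
contact_force: [2.8, -4.3, 3.3]
grip_width: 0.0593
gripper_force: 56.9
```

```bash
python3 -c "
from h import *
plan([.645,.149,.26])"
```

```text
rz -0.0 shift [  18.4 -258.1 -221.1] rows>= 6.0 tilt err [-0.14  0.23  0.  ] cur yaw 122.8 j7 1.4 t 3.45
```

step_arm(
  moves=[
    {"rx": 0, "ry": 0, "rz": 0, "dx": 0, "dy": 0, "dz": -20, "gripper": -1},
    {"rx": 0, "ry": 0, "rz": 0, "dx": 0, "dy": 0, "dz": -45, "gripper": -1},
    {"rx": 0, "ry": 0, "rz": 0, "dx": 0, "dy": 0, "dz": -55, "gripper": -1},
    {"rx": 0, "ry": 0, "rz": 0, "dx": 0, "dy": 0, "dz": -55, "gripper": -1},
    {"rx": 0, "ry": 0, "rz": 0, "dx": 0, "dy": -15, "dz": -30, "gripper": -1},
    {"rx": 0, "ry": 0, "rz": 0, "dx": 3.4, "dy": -43, "dz": 0, "gripper": -1},
    {"rx": 0, "ry": 0, "rz": 0, "dx": 5, "dy": -55, "dz": 0, "gripper": -1},
    {"rx": 0, "ry": 0, "rz": 0, "dx": 5, "dy": -55, "dz": 0, "gripper": -1},
    {"rx": 0, "ry": 0, "rz": 0, "dx": 5, "dy": -50, "dz": 0, "gripper": -1},
    {"rx": 0, "ry": 0, "rz": 0, "dx": 0, "dy": -30, "dz": 0, "gripper": -1},
    {"rx": 0, "ry": 0, "rz": 0, "dx": 0, "dy": -10, "dz": 0, "gripper": -1},
    {"rx": 0, "ry": 0, "rz": 0, "dx": 0, "dy": 0, "dz": 0, "gripper": -1},
  ],
)

```text
clock: 4.95
tcp_pos: [0.6421, 0.1513, 0.2419]
orientation: [-0.891, 3.012, 0.001]
contact_force: [-0.4, 0.4, -5.3]
grip_width: 0.0593
gripper_force: 56.4
```

Run:
```python
from h import *
plan([.645,.149,.166])
print(r.get_obs()["contact_force"])
ims=r.grab_frame("scene"); imt=r.grab_frame("top"); cv2.imwrite("pics/s2.png",ims); cv2.imwrite("pics/t2.png",imt)
a=cv2.resize(ims[130:300,170:400],(800,591),interpolation=2); cv2.imwrite("pics/s2c.png",a)
```

```text
rz -0.0 shift [-1.2 -3.5 75.9] rows>= 2.0 tilt err [ 0.05  0.03 -0.  ] cur yaw 123.0 j7 1.84 t 4.95
[-0.3884065   0.40826236 -5.33258918]
```

View pics/s2c.png

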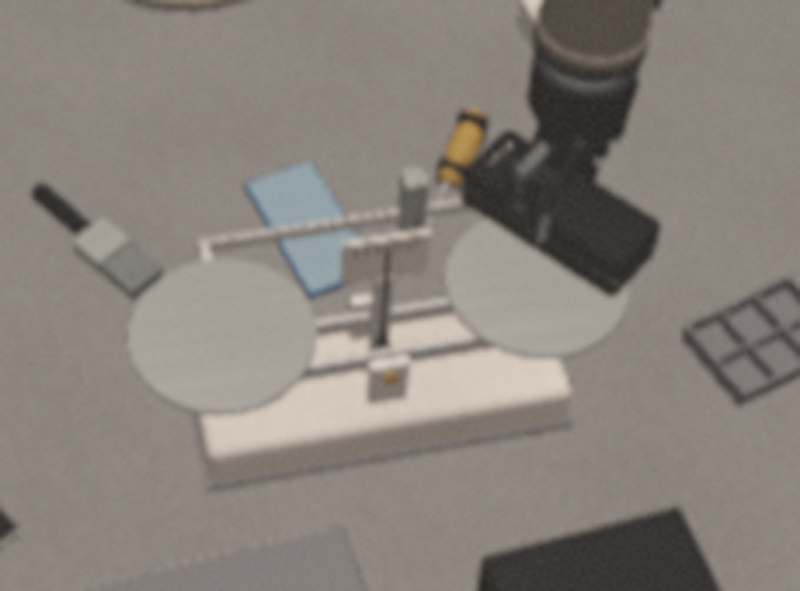

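The bank is held above the left pan and clear of the poise and plate. Next I lower it.

step_arm(
  moves=[
    {"rx": 0, "ry": 0, "rz": 0, "dx": 0, "dy": 0, "dz": 30, "gripper": -1},
    {"rx": 0, "ry": 0, "rz": 0, "dx": 0, "dy": 0, "dz": 15, "gripper": -1},
    {"rx": 0, "ry": 0, "rz": 0, "dx": 0, "dy": 0, "dz": 7, "gripper": -1},
    {"rx": 0, "ry": 0, "rz": 0, "dx": 0, "dy": 0, "dz": 5, "gripper": -1},
    {"rx": 0, "ry": 0, "rz": 0, "dx": 0, "dy": 0, "dz": 5, "gripper": -1},
    {"rx": 0, "ry": 0, "rz": 0, "dx": 0, "dy": 0, "dz": 5, "gripper": -1},
    {"rx": 0, "ry": 0, "rz": 0, "dx": 0, "dy": 0, "dz": 3, "gripper": -1},
    {"rx": 0, "ry": 0, "rz": 0, "dx": 0, "dy": 0, "dz": 2, "gripper": -1},
    {"rx": 0, "ry": 0, "rz": 0, "dx": 0, "dy": 0, "dz": 0, "gripper": -1},
  ],
)

```text
clock: 6.18
tcp_pos: [0.6428, 0.1504, 0.1694]
orientation: [-0.89, 3.012, -0.0]
contact_force: [0.7, -0.5, -3.6]
grip_width: 0.0594
gripper_force: 56.7
```

Run:
```python
from h import *
plan([.642,.151,.166]);print(r.get_obs()["contact_force"])
```

```text
rz -0.0 shift [0.3 1.  3.4] rows>= 1.0 tilt err [-0.02  0.02  0.  ] cur yaw 122.9 j7 1.84 t 6.17
[ 0.65947583 -0.48822241 -3.62710739]
```

step_arm(
  moves=[
    {"rx": 0, "ry": 0, "rz": 0, "dx": 0, "dy": 0, "dz": 1.5, "gripper": -1},
    {"rx": 0, "ry": 0, "rz": 0, "dx": 0, "dy": 0, "dz": 1, "gripper": -1},
    {"rx": 0, "ry": 0, "rz": 0, "dx": 0, "dy": 0, "dz": 0.5, "gripper": -1},
    {"rx": 0, "ry": 0, "rz": 0, "dx": 0, "dy": 0, "dz": 0, "gripper": -1},
  ],
)

```text
clock: 6.68
tcp_pos: [0.6426, 0.1506, 0.1663]
orientation: [-0.891, 3.012, -0.0]
contact_force: [-0.1, -1.6, -2.5]
grip_width: 0.0591
gripper_force: 56.7
```

step_arm(
  moves=[
    {"rx": 0, "ry": 0, "rz": 0, "dx": 0, "dy": 0, "dz": 1, "gripper": -1},
    {"rx": 0, "ry": 0, "rz": 0, "dx": 0, "dy": 0, "dz": 0.5, "gripper": -1},
    {"rx": 0, "ry": 0, "rz": 0, "dx": 0, "dy": 0, "dz": 0, "gripper": -1},
  ],
)

```text
clock: 7.05
tcp_pos: [0.6426, 0.1506, 0.1658]
orientation: [-0.891, 3.012, 0.0]
contact_force: [-2.7, -1.9, 5.1]
grip_width: 0.0589
gripper_force: 57.8
```

step_arm(
  moves=[
    {"rx": 0, "ry": 0, "rz": 0, "dx": 0, "dy": 0, "dz": 0, "gripper": 0.6},
    {"rx": 0, "ry": 0, "rz": 0, "dx": 0, "dy": 0, "dz": 0, "gripper": 1},
    {"rx": 0, "ry": 0, "rz": 0, "dx": 0, "dy": 0, "dz": 0, "gripper": 1},
    {"rx": 0, "ry": 0, "rz": 0, "dx": 0, "dy": 0, "dz": 0, "gripper": 1},
    {"rx": 0, "ry": 0, "rz": 0, "dx": 0, "dy": 0, "dz": -15, "gripper": 1},
    {"rx": 0, "ry": 0, "rz": 0, "dx": 0, "dy": 0, "dz": -40, "gripper": 1},
    {"rx": 0, "ry": 0, "rz": 0, "dx": 0, "dy": 0, "dz": -50, "gripper": 1},
    {"rx": 0, "ry": 0, "rz": 0, "dx": 0, "dy": 0, "dz": -30, "gripper": 1},
    {"rx": 0, "ry": 0, "rz": 0, "dx": 0, "dy": 0, "dz": 0, "gripper": 1},
  ],
)

```text
clock: 8.18
tcp_pos: [0.6441, 0.151, 0.3043]
orientation: [-0.889, 3.006, 0.0]
contact_force: [0.5, -0.1, 0.2]
grip_width: 0.0855
gripper_force: 0.0
```

Run:
```python
from h import *
# weight positions from both initial views: find bright steel blobs knob tops
t=cv2.imread("pics/top0.png"); s=cv2.imread("pics/scene0.png")
for nm,p,h in(("500",(.473,-.357),.076),("200",(.382,-.340),.064),("1k",(.543,-.374),.092)):
    print(nm,"scene px of top est (800)",proj("scene",[*p,h])/.64)
# knob by mask over mat in each view: dark mat vs grey
def blobs(im,roi,th):
    x0,y0,x1,y1=roi; g=cv2.cvtColor(im,cv2.COLOR_BGR2GRAY)[y0:y1,x0:x1]
    m=cv2.inRange(g,th,255); n,l,st,c=cv2.connectedComponentsWithStats(m)
    for i in range(1,n):
        if 8<st[i,4]<600: print(st[i]+np.array([x0,y0,0,0,0]),(c[i]+[x0,y0]).round(1))
print("top");blobs(t,(352,170,386,245),110)
print("scene");blobs(s,(130,188,160,262),110)
for nm,p in(("500",(.40,-.355,.25)),):
    plan(list(p),-15); plan([.473,-.357,.28],75)
```

```text
500 scene px of top est (800) [224.17586417 335.99185739]
200 scene px of top est (800) [227.8855828  302.56105892]
1k scene px of top est (800) [218.26112331 362.27999415]
top
[365 201  11  11  91] [370.2 205.6]
[362 228   8   8  48] [365.5 231.3]
scene
[137 211  12  14 118] [142.4 217.6]
[151 260   9   2  10] [155.4 260.9]
rz -42.1 shift [551.9 104.8  54.3] rows>= 10.0 tilt err [-0.1   0.39  0.  ] cur yaw 122.9 j7 1.84 t 8.18
rz 47.9 shift [  33.8 -535.    24.3] rows>= 9.0 tilt err [-0.1   0.39  0.  ] cur yaw 122.9 j7 1.84 t 8.18
```

Run:
```python
from h import *
plan([.40,-.348,.27],84)
```

```text
rz 38.9 shift [ 190.6 -521.8   34.3] rows>= 9.0 tilt err [-0.1   0.39  0.  ] cur yaw 122.9 j7 1.84 t 8.18
```

step_arm(
  moves=[
    {"rx": 0, "ry": 0, "rz": 9.7, "dx": 0, "dy": 0, "dz": 0, "gripper": 1},
    {"rx": 0, "ry": 0, "rz": 9.7, "dx": 0, "dy": 0, "dz": 0, "gripper": 1},
    {"rx": 0, "ry": 0, "rz": 9.7, "dx": 0, "dy": 0, "dz": 0, "gripper": 1},
    {"rx": 0, "ry": 0, "rz": 9.8, "dx": 0, "dy": 0, "dz": 0, "gripper": 1},
    {"rx": 0, "ry": 0, "rz": 0, "dx": 19, "dy": -52.2, "dz": 0, "gripper": 1},
    {"rx": 0, "ry": 0, "rz": 0, "dx": 19, "dy": -52.2, "dz": 0, "gripper": 1},
    {"rx": 0, "ry": 0, "rz": 0, "dx": 19, "dy": -52.2, "dz": 0, "gripper": 1},
    {"rx": 0, "ry": 0, "rz": 0, "dx": 19, "dy": -52.2, "dz": 0, "gripper": 1},
    {"rx": 0, "ry": 0, "rz": 0, "dx": 19, "dy": -52.2, "dz": 0, "gripper": 1},
    {"rx": 0, "ry": 0, "rz": 0, "dx": 19, "dy": -52.2, "dz": 0, "gripper": 1},
    {"rx": 0, "ry": 0, "rz": 0, "dx": 19, "dy": -52.2, "dz": 0, "gripper": 1},
    {"rx": 0, "ry": 0, "rz": 0, "dx": 19, "dy": -52.2, "dz": 11, "gripper": 1},
    {"rx": 0, "ry": 0, "rz": 0, "dx": 19, "dy": -52.2, "dz": 11, "gripper": 1},
    {"rx": 0, "ry": 0, "rz": 0, "dx": 19, "dy": -52.2, "dz": 11, "gripper": 1},
    {"rx": 0, "ry": 0, "rz": 0, "dx": 0, "dy": 0, "dz": 0, "gripper": 1},
    {"rx": 0, "ry": 0, "rz": 0, "dx": 0, "dy": 0, "dz": 0, "gripper": 1},
  ],
)

```text
clock: 10.18
tcp_pos: [0.3994, -0.3484, 0.2664]
orientation: [-0.163, -3.137, -0.001]
contact_force: [0.7, 0.3, 0.5]
grip_width: 0.0856
gripper_force: 0.0
```

Run:
```python
from h import *
plan([.40,-.348,.27],84)
im=r.grab_frame("wrist"); cv2.imwrite("pics/w3.png",im)
for p in((.473,-.357,.076),(.382,-.34,.064),(.543,-.374,.092)): print(proj("wrist",p).round())
t=r.grab_frame("top");cv2.imwrite("pics/t3.png",t); s=r.grab_frame("scene");cv2.imwrite("pics/s3.png",s)
a=cv2.resize(s[165:255,215:345],(433,300),interpolation=2)
b=cv2.resize(im,(400,300)); cv2.imwrite("pics/v3.png",np.hstack([b,a[:, :400]]))
np.savez("w3.npz",*cam("wrist"))
```

```text
rz 0.0 shift [-0.6  0.4 -3.6] rows>= 1.0 tilt err [ 0.05 -0.04  0.  ] cur yaw 84.0 j7 2.19 t 10.18
[259. 239.]
[266. 159.]
[251. 301.]
```

View pics/v3.png

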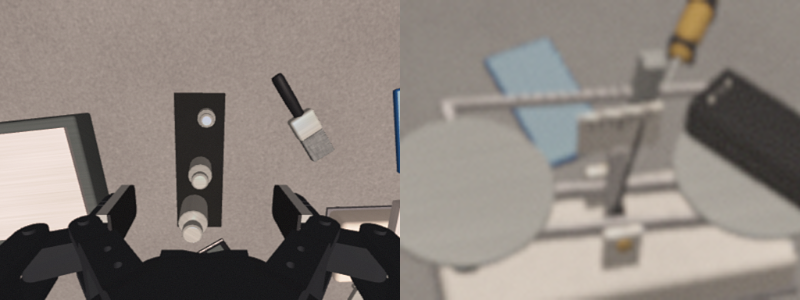

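Wrist view: knobs of the 200 g at about (264,151), 500 g at about (255,229) and 1 kg at about (245,297) in full pixels. In the scene view the beam is left-down with the bank on the left pan.

Run:
```python
from h import *
im=cv2.imread("pics/w3.png"); g=cv2.cvtColor(im,cv2.COLOR_BGR2GRAY)
f=np.load("w3.npz"); c=(f["arr_0"],f["arr_1"],f["arr_2"])
for nm,(x0,y0,x1,y1),zt,rk in(("200",(245,132,285,170),.064,.010),("500",(235,205,278,250),.076,.013)):
    sub=cv2.medianBlur(g[y0:y1,x0:x1],3); 
    h=cv2.HoughCircles(cv2.resize(sub,None,fx=4,fy=4,interpolation=2),cv2.HOUGH_GRADIENT,1.5,200,param1=80,param2=15,minRadius=28,maxRadius=60)
    if h is not None:
        u,v,rad=h[0,0]/4; print(nm,"hough",u+x0,v+y0,rad,onplane(0,(u+x0,v+y0),zt,c))
    m=cv2.inRange(sub,95,255); n,l,st,ce=cv2.connectedComponentsWithStats(m)
    for i in range(1,n):
        if st[i,4]>60: print(nm,st[i]+np.array([x0,y0,0,0,0]),ce[i]+[x0,y0])
cv2.imwrite("pics/k3.png",cv2.resize(im[120:320,210:320],(330,600),interpolation=2))
```

```text
200 hough 264.3125 152.0625 11.65 [ 0.37501844 -0.34064349  0.064     ]
200 [253 140  23  23 427] [263.86885246 151.11007026]
500 hough 255.8125 230.6875 11.425 [ 0.46247327 -0.35918825  0.076     ]
500 [241 210  30  32 740] [255.62702703 225.34324324]
```

View pics/k3.png

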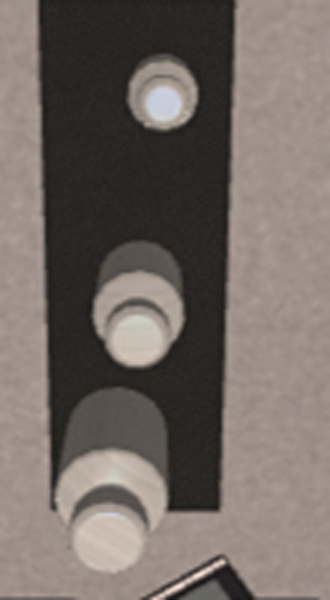

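Run:
```python
from h import *
plan([.464,-.359,.040],84)
```

```text
rz 0.2 shift [-64.4  -4.8 226.8] rows>= 4.0 tilt err [ 0.03  0.01 -0.  ] cur yaw 84.2 j7 2.19 t 10.32
```

step_arm(
  moves=[
    {"rx": 0, "ry": 0, "rz": 0.2, "dx": -32, "dy": -2.4, "dz": 30, "gripper": 1},
    {"rx": 0, "ry": 0, "rz": 0, "dx": -32.4, "dy": -2.4, "dz": 30, "gripper": 1},
    {"rx": 0, "ry": 0, "rz": 0, "dx": 0, "dy": 0, "dz": 50, "gripper": 1},
    {"rx": 0, "ry": 0, "rz": 0, "dx": 0, "dy": 0, "dz": 50, "gripper": 1},
    {"rx": 0, "ry": 0, "rz": 0, "dx": 0, "dy": 0, "dz": 40, "gripper": 1},
    {"rx": 0, "ry": 0, "rz": 0, "dx": 0, "dy": 0, "dz": 20, "gripper": 1},
    {"rx": 0, "ry": 0, "rz": 0, "dx": 0, "dy": 0, "dz": 6.8, "gripper": 1},
    {"rx": 0, "ry": 0, "rz": 0, "dx": 0, "dy": 0, "dz": 0, "gripper": 0.3},
    {"rx": 0, "ry": 0, "rz": 0, "dx": 0, "dy": 0, "dz": 0, "gripper": -0.1},
    {"rx": 0, "ry": 0, "rz": 0, "dx": 0, "dy": 0, "dz": 0, "gripper": -0.5},
    {"rx": 0, "ry": 0, "rz": 0, "dx": 0, "dy": 0, "dz": 0, "gripper": -1},
    {"rx": 0, "ry": 0, "rz": 0, "dx": 0, "dy": 0, "dz": 0, "gripper": -1},
    {"rx": 0, "ry": 0, "rz": 0, "dx": 0, "dy": 0, "dz": 0, "gripper": -1},
  ],
  grip_force=50,
)

```text
clock: 11.95
tcp_pos: [0.4637, -0.3613, 0.0416]
orientation: [0.169, 3.135, -0.002]
contact_force: [-1.5, 0.9, 6.3]
grip_width: 0.0363
gripper_force: 49.7
```

Run:
```python
from h import *
plan([.655,-.135,.27],84)
```

```text
rz -0.2 shift [-166.6  245.  -228.4] rows>= 6.0 tilt err [-0.06  0.13  0.  ] cur yaw 83.8 j7 2.31 t 11.95
```

step_arm(
  moves=[
    {"rx": 0, "ry": 0, "rz": 0, "dx": 0, "dy": 0, "dz": -15, "gripper": -1},
    {"rx": 0, "ry": 0, "rz": 0, "dx": 0, "dy": 0, "dz": -45, "gripper": -1},
    {"rx": 0, "ry": 0, "rz": 0, "dx": 0, "dy": 0, "dz": -55, "gripper": -1},
    {"rx": 0, "ry": 0, "rz": 0, "dx": 0, "dy": 0, "dz": -55, "gripper": -1},
    {"rx": 0, "ry": 0, "rz": 0, "dx": -11, "dy": 16, "dz": -35, "gripper": -1},
    {"rx": 0, "ry": 0, "rz": 0, "dx": -25, "dy": 36, "dz": -10, "gripper": -1},
    {"rx": 0, "ry": 0, "rz": 0, "dx": -32, "dy": 48, "dz": 0, "gripper": -1},
    {"rx": 0, "ry": 0, "rz": 0, "dx": -33, "dy": 49, "dz": 0, "gripper": -1},
    {"rx": 0, "ry": 0, "rz": 0, "dx": -32, "dy": 48, "dz": 0, "gripper": -1},
    {"rx": 0, "ry": 0, "rz": 0, "dx": -23, "dy": 33, "dz": 0, "gripper": -1},
    {"rx": 0, "ry": 0, "rz": 0, "dx": -10.6, "dy": 15, "dz": 0, "gripper": -1},
    {"rx": 0, "ry": 0, "rz": 0, "dx": 0, "dy": 0, "dz": 0, "gripper": -1},
  ],
)

```text
clock: 13.45
tcp_pos: [0.6547, -0.1337, 0.2547]
orientation: [-0.166, -3.136, -0.0]
contact_force: [-0.3, -0.1, -3.8]
grip_width: 0.0364
gripper_force: 51.7
```

Run:
```python
from h import *
plan([.655,-.135,.2],84); print(r.get_obs()["contact_force"])
```

```text
rz -0.0 shift [-0.4 -1.3 54.7] rows>= 1.0 tilt err [ 0.   -0.06  0.  ] cur yaw 84.0 j7 1.74 t 13.45
[-0.32155837 -0.10792368 -3.76722555]
```

step_arm(
  moves=[
    {"rx": 0, "ry": 0, "rz": 0, "dx": 0, "dy": 0, "dz": 25, "gripper": -1},
    {"rx": 0, "ry": 0, "rz": 0, "dx": 0, "dy": 0, "dz": 14, "gripper": -1},
    {"rx": 0, "ry": 0, "rz": 0, "dx": 0, "dy": 0, "dz": 6, "gripper": -1},
    {"rx": 0, "ry": 0, "rz": 0, "dx": 0, "dy": 0, "dz": 4, "gripper": -1},
    {"rx": 0, "ry": 0, "rz": 0, "dx": 0, "dy": 0, "dz": 3, "gripper": -1},
    {"rx": 0, "ry": 0, "rz": 0, "dx": 0, "dy": 0, "dz": 2, "gripper": -1},
    {"rx": 0, "ry": 0, "rz": 0, "dx": 0, "dy": 0, "dz": 0, "gripper": -1},
  ],
)

```text
clock: 14.32
tcp_pos: [0.6549, -0.1347, 0.2011]
orientation: [0.168, 3.137, 0.0]
contact_force: [-0.8, 0.9, -5.8]
grip_width: 0.0363
gripper_force: 51.7
```

step_arm(
  moves=[
    {"rx": 0, "ry": 0, "rz": 0, "dx": 0, "dy": 0, "dz": 1.5, "gripper": -1},
    {"rx": 0, "ry": 0, "rz": 0, "dx": 0, "dy": 0, "dz": 1.5, "gripper": -1},
    {"rx": 0, "ry": 0, "rz": 0, "dx": 0, "dy": 0, "dz": 0, "gripper": -1},
    {"rx": 0, "ry": 0, "rz": 0, "dx": 0, "dy": 0, "dz": 0, "gripper": -1},
  ],
)

```text
clock: 14.82
tcp_pos: [0.655, -0.135, 0.1983]
orientation: [0.169, 3.136, -0.0]
contact_force: [-0.4, -1.5, -1.4]
grip_width: 0.0365
gripper_force: 52.0
```

step_arm(
  moves=[
    {"rx": 0, "ry": 0, "rz": 0, "dx": 0, "dy": 0, "dz": 0.8, "gripper": -1},
    {"rx": 0, "ry": 0, "rz": 0, "dx": 0, "dy": 0, "dz": 0, "gripper": -1},
    {"rx": 0, "ry": 0, "rz": 0, "dx": 0, "dy": 0, "dz": 0, "gripper": -1},
  ],
)

```text
clock: 15.2
tcp_pos: [0.655, -0.1351, 0.1973]
orientation: [0.169, 3.137, -0.001]
contact_force: [-0.0, -2.5, -2.0]
grip_width: 0.0363
gripper_force: 52.1
```

step_arm(
  moves=[
    {"rx": 0, "ry": 0, "rz": 0, "dx": 0, "dy": 0, "dz": 1.5, "gripper": -1},
    {"rx": 0, "ry": 0, "rz": 0, "dx": 0, "dy": 0, "dz": 0, "gripper": -1},
    {"rx": 0, "ry": 0, "rz": 0, "dx": 0, "dy": 0, "dz": 0, "gripper": -1},
  ],
)

```text
clock: 15.58
tcp_pos: [0.655, -0.135, 0.1958]
orientation: [0.169, 3.137, -0.001]
contact_force: [0.4, -2.6, -0.9]
grip_width: 0.0365
gripper_force: 52.1
```

step_arm(
  moves=[
    {"rx": 0, "ry": 0, "rz": 0, "dx": 0, "dy": 0, "dz": 1.5, "gripper": -1},
    {"rx": 0, "ry": 0, "rz": 0, "dx": 0, "dy": 0, "dz": 0, "gripper": -1},
    {"rx": 0, "ry": 0, "rz": 0, "dx": 0, "dy": 0, "dz": 0, "gripper": -1},
  ],
)

```text
clock: 15.95
tcp_pos: [0.6549, -0.1347, 0.1942]
orientation: [0.168, 3.137, -0.0]
contact_force: [0.2, -4.1, -0.3]
grip_width: 0.0364
gripper_force: 52.2
```

step_arm(
  moves=[
    {"rx": 0, "ry": 0, "rz": 0, "dx": 0, "dy": 0, "dz": 0.5, "gripper": -0.1},
    {"rx": 0, "ry": 0, "rz": 0, "dx": 0, "dy": 0, "dz": 0, "gripper": 0.3},
    {"rx": 0, "ry": 0, "rz": 0, "dx": 0, "dy": 0, "dz": 0, "gripper": 0.7},
    {"rx": 0, "ry": 0, "rz": 0, "dx": 0, "dy": 0, "dz": 0, "gripper": 1},
    {"rx": 0, "ry": 0, "rz": 0, "dx": 0, "dy": 0, "dz": 0, "gripper": 1},
    {"rx": 0, "ry": 0, "rz": 0, "dx": 0, "dy": 0, "dz": -20, "gripper": 1},
    {"rx": 0, "ry": 0, "rz": 0, "dx": 0, "dy": 0, "dz": -50, "gripper": 1},
    {"rx": 0, "ry": 0, "rz": 0, "dx": 0, "dy": 0, "dz": -50, "gripper": 1},
    {"rx": 0, "ry": 0, "rz": 0, "dx": 50, "dy": 0, "dz": -10, "gripper": 1},
    {"rx": 0, "ry": 0, "rz": 0, "dx": 50, "dy": 0, "dz": 0, "gripper": 1},
    {"rx": 0, "ry": 0, "rz": 0, "dx": 50, "dy": 0, "dz": 0, "gripper": 1},
    {"rx": 0, "ry": 0, "rz": 0, "dx": 50, "dy": 0, "dz": 0, "gripper": 1},
    {"rx": 0, "ry": 0, "rz": 0, "dx": 0, "dy": 0, "dz": 0, "gripper": 1},
  ],
)

```text
clock: 17.58
tcp_pos: [0.4532, -0.1137, 0.3251]
orientation: [0.17, 3.136, 0.003]
contact_force: [1.3, 0.5, 0.0]
grip_width: 0.0855
gripper_force: 0.0
```

Run:
```python
from h import *
im=r.grab_frame("wrist"); cv2.imwrite("pics/w4.png",im)
t=r.grab_frame("top");cv2.imwrite("pics/t4.png",t); s=r.grab_frame("scene");cv2.imwrite("pics/s4.png",s)
a=cv2.resize(s[165:265,205:365],(800,500),interpolation=2)
b=cv2.resize(t[125:205,190:340],(0,0),fx=2,fy=2); 
cv2.imwrite("pics/v4.png",a); print(r.get_obs()["clock"],a.shape)
# predicted (crop px) of key points at level: plate
```

```text
17.725 (500, 800, 3)
```

View pics/v4.png

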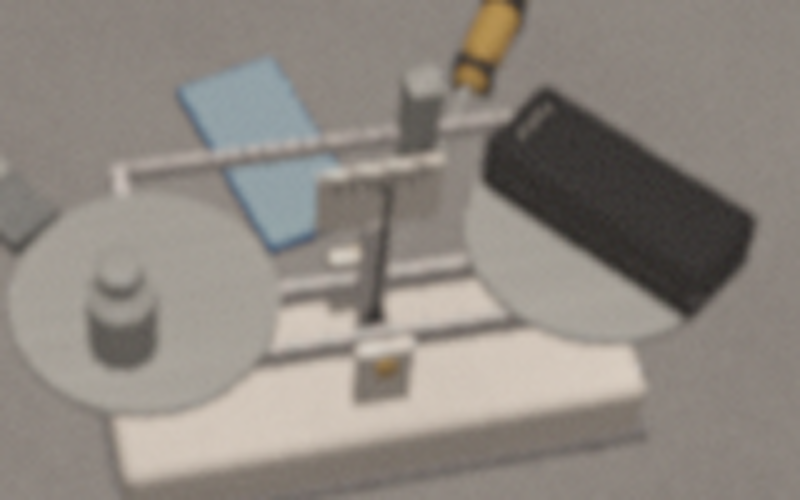

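The 500 g weight stands upright on the right pan and the bank lies flat on the left. The pointer, at (388,182), is only slightly off the plate's middle at about (382,165), so the 200 g isn't needed so far. I'll take a closer, tilted wrist look at the pointer.

Run:
```python
from h import *
plan([.575,.022,.305],94)
# camera offset in tool frame
o=r.get_obs(); K,R,t=cam("wrist"); T=Ro.from_rotvec(o["orientation"]).as_matrix()
print("cam in tool",T.T@(-R.T@t-o["tcp_pos"]),"fwd",T.T@R[2],"right",T.T@R[0],K[0,0])
```

```text
rz -10.1 shift [-127.   126.8   20. ] rows>= 3.0 tilt err [ 0.02  0.15 -0.  ] cur yaw 83.9 j7 1.6 t 17.73
cam in tool [ 0.06677109  0.00073755 -0.12129209] fwd [-2.60789847e-01 -6.75514050e-04  9.65395359e-01] right [3.72976093e-04 9.99999610e-01 8.00482577e-04] 290.98199899665883
```

step_arm(
  moves=[
    {"rx": 0, "ry": 0, "rz": -10.1, "dx": 0, "dy": 0, "dz": 0, "gripper": 1},
    {"rx": 0, "ry": 0, "rz": 0, "dx": -42, "dy": 42, "dz": 0, "gripper": 1},
    {"rx": 0, "ry": 0, "rz": 0, "dx": -42, "dy": 42, "dz": 0, "gripper": 1},
    {"rx": 0, "ry": 0, "rz": 0, "dx": -43, "dy": 43, "dz": 0, "gripper": 1},
    {"rx": 0, "ry": 0, "rz": 0, "dx": 0, "dy": 0, "dz": 20, "gripper": 1},
    {"rx": 0, "ry": -9, "rz": 0, "dx": 0, "dy": 0, "dz": 0, "gripper": 1},
    {"rx": 0, "ry": -9, "rz": 0, "dx": 0, "dy": 0, "dz": 0, "gripper": 1},
    {"rx": 0, "ry": -9, "rz": 0, "dx": 0, "dy": 0, "dz": 0, "gripper": 1},
    {"rx": 0, "ry": -9, "rz": 0, "dx": 0, "dy": 0, "dz": 0, "gripper": 1},
    {"rx": 0, "ry": -9, "rz": 0, "dx": 0, "dy": 0, "dz": 0, "gripper": 1},
    {"rx": 0, "ry": 0, "rz": 0, "dx": 0, "dy": 0, "dz": 0, "gripper": 1},
    {"rx": 0, "ry": 0, "rz": 0, "dx": 0, "dy": 0, "dz": 0, "gripper": 1},
  ],
)

```text
clock: 19.23
tcp_pos: [0.5773, 0.0122, 0.309]
orientation: [-0.07, 2.453, -0.018]
contact_force: [0.3, -0.4, 0.1]
grip_width: 0.0856
gripper_force: 0.0
```

Run:
```python
from h import *
im=r.grab_frame("wrist"); cv2.imwrite("pics/w5.png",im); np.savez("w5.npz",*cam("wrist"))
K,R,t=cam("wrist"); print(-R.T@t,R[2],proj("wrist",[.638,.012,.215]),r.get_obs()["clock"])
cv2.imwrite("pics/v5.png",cv2.resize(cv2.rotate(im,cv2.ROTATE_180),(800,600),interpolation=2))
```

```text
[0.44905835 0.00832707 0.36100105] [ 0.81410843  0.01839751 -0.58042139] [260.72589044 181.43255998] 19.275
```

View pics/v5.png

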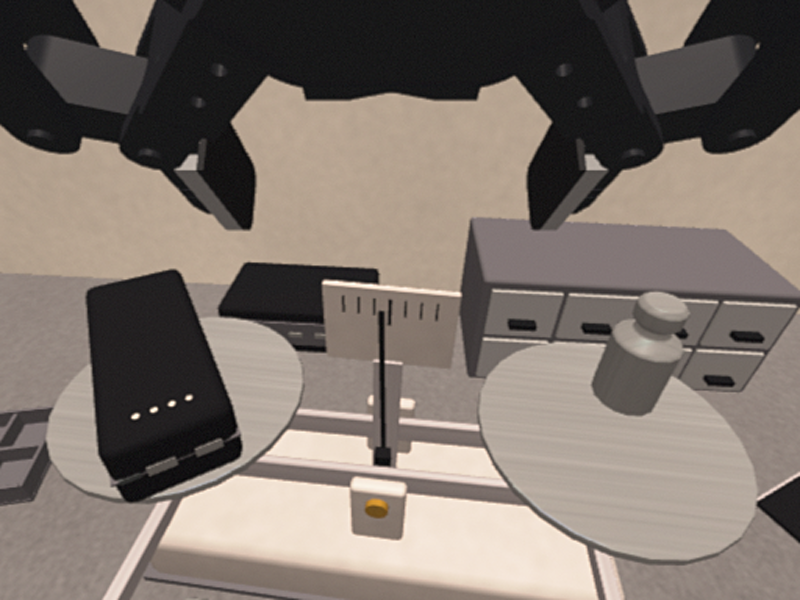

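Very clear view (800x600, upright): plate marks run from x=343 to 437, and the longer middle mark is at (390,312). The pointer tip is at (381,312), left of the mark, so the left is slightly heavy.

```bash
cat >> h.py <<'E'
ax=np.array([np.cos(np.radians(-4)),np.sin(np.radians(-4)),0]); ay=np.array([-ax[1],ax[0],0]); B0=np.array([.638,.012,0])
def onplate(uv,c,off=0.):
    K,R,t=c; d=R.T@np.linalg.inv(K)@np.array([uv[0],uv[1],1.]); o=-R.T@t
    X=o+d*((B0+ax*off-o)@ax)/(d@ax); return np.array([(X-B0)@ay,X[2]])*1000
E
python3 - <<'E'
from h import *
f=np.load("w5.npz"); c=(f["arr_0"],f["arr_1"],f["arr_2"])
for n,p in dict(tip=(381,312),base=(382.5,450),screw=(376,507),midtop=(390.5,299),midbot=(389.5,325),m1=(343,304),m7=(437,312),plTL=(323,281),plTR=(461,293),plBL=(328,360),plBR=(452,367)).items():
    q=np.array(p)*.64; q=[511-q[0],383-q[1]]; print(n,onplate(q,c,-.003).round(1))
im=cv2.rotate(cv2.imread("pics/w5.png"),cv2.ROTATE_180); g=cv2.cvtColor(im,cv2.COLOR_BGR2GRAY)
for v in(188,192,196,200,204,208,212,220,228): print(v,g[v,236:260])
E
```

```text
tip [  5.  218.6]
base [  1.7 104.2]
screw [ 5.1 34.4]
midtop [  0.3 227.4]
midbot [  0.3 210.6]
m1 [ 24.8 221.4]
m7 [-23.6 222. ]
plTL [ 34.6 234.6]
plTR [-34.1 235. ]
plBL [ 34.7 180.7]
plBR [-35.2 185.3]
188 [122 121 122 123 123 123 123 122 123 123 121 121 122 121 122 120 121 120
 119 119 120 120 118 117]
192 [124 125  99  51  88 123 123 120 121 122 123 122  89  30  55 102 123 125
 122 122 123 124 119 104]
196 [125 125  99  57  93 122 123 122 122 123 124 124  90  25  69 115 124 122
 122 121 120 123 100  54]
200 [124 123 100  62  94 103  56  15  14  38  97 115  70  22  70 111 123 121
 121 121 122 123  92  46]
204 [122 119 121 123 123 101  55  16  12  38  98 112  68  22  89 124 122 121
 121 121 123 124 122 123]
208 [123 121 120 123 125 112  70  15  15  37  98 114 101  92 105 122 122 123
 121 122 120 122 123 122]
212 [121 119 122 122 121 110  72  20  12  37  97 123 122 120 121 121 122 122
 122 120 120 122 122 122]
220 [120 120 122 120 121 123  92  24   9  35  95 123 121 118 121 120 117 119
 119 118 120 120 118 121]
228 [119 118 118 119 120 124  91  24   7  25  94 123 122 119 121 120 117 119
 118 118 118 118 118 116]
```

Run:
```python
from h import *
t=cv2.imread("pics/t4.png"); s=cv2.imread("pics/s4.png")
X=tri("top",(241.3,188),"scene",(290,180)); print(X)
print(proj("top",[.52,.08,.2]),proj("scene",[.52,.08,.2]))
cv2.imwrite("pics/v6.png",np.hstack([cv2.resize(t[170:206,220:268],(400,300),interpolation=2),cv2.resize(s[170:206,268:316],(400,300),interpolation=2)]))
```

```text
[0.51824981 0.08082603 0.15100843]
[239.88716554 184.68906482] [290.50602258 169.36069008]
```

View pics/v6.png

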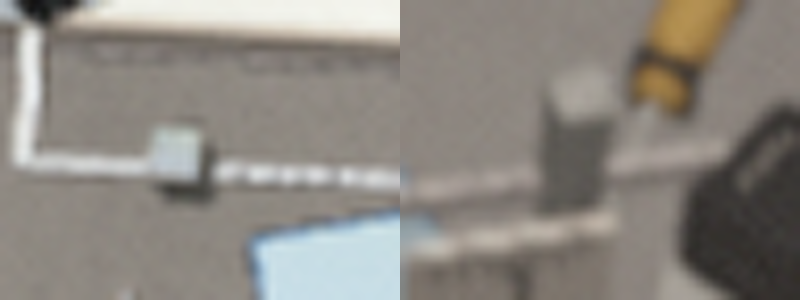

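Poise top centre is at about (241.5,187) in the top view and (290,181) in the scene view, which gives (0.518, 0.081, 0.15) in the world, near the left end. I'll untilt the tool and move above it.

step_arm(
  moves=[
    {"rx": 0, "ry": 9, "rz": 0, "dx": 0, "dy": 0, "dz": 0, "gripper": 1},
    {"rx": 0, "ry": 9, "rz": 0, "dx": 0, "dy": 0, "dz": 0, "gripper": 1},
    {"rx": 0, "ry": 9, "rz": 0, "dx": 0, "dy": 0, "dz": 0, "gripper": 0.6},
    {"rx": 0, "ry": 9, "rz": 0, "dx": 30, "dy": 35, "dz": 0, "gripper": 0.2},
    {"rx": 0, "ry": 9, "rz": 0, "dx": 30, "dy": 35, "dz": 0, "gripper": 0.2},
    {"rx": 0, "ry": 0, "rz": 0, "dx": 0, "dy": 0, "dz": 0, "gripper": 0.2},
    {"rx": 0, "ry": 0, "rz": 0, "dx": 0, "dy": 0, "dz": 0, "gripper": 0.2},
  ],
)

```text
clock: 20.15
tcp_pos: [0.5155, 0.0759, 0.2962]
orientation: [0.059, -3.06, 0.055]
contact_force: [-0.4, -1.0, -0.6]
grip_width: 0.0511
gripper_force: 0.0
```

Run:
```python
from h import *
plan([.518,.081,.141],94)
```

```text
rz -1.7 shift [ -2.8   4.9 155.2] rows>= 3.0 tilt err [-1.95 -4.65 -0.08] cur yaw 92.3 j7 1.46 t 20.15
```

step_arm(
  moves=[
    {"rx": -1.95, "ry": -4.65, "rz": -1.7, "dx": 0, "dy": 0, "dz": 0, "gripper": 0.2},
    {"rx": 0, "ry": 0, "rz": 0, "dx": 0, "dy": 0, "dz": 0, "gripper": 0.2},
  ],
)

```text
clock: 20.4
tcp_pos: [0.5142, 0.0746, 0.2969]
orientation: [0.103, -3.139, -0.002]
contact_force: [0.1, 0.1, 0.2]
grip_width: 0.0508
gripper_force: 0.0
```

Run:
```python
from h import *
plan([.518,.081,.141],94)
```

```text
rz -0.2 shift [ -4.2   6.2 155.9] rows>= 3.0 tilt err [ 0.09 -0.03  0.  ] cur yaw 93.8 j7 1.49 t 20.4
```

step_arm(
  moves=[
    {"rx": 0, "ry": 0, "rz": -0.2, "dx": -4.2, "dy": 6.2, "dz": 45, "gripper": 0.2},
    {"rx": 0, "ry": 0, "rz": 0, "dx": 0, "dy": 0, "dz": 50, "gripper": 0.2},
    {"rx": 0, "ry": 0, "rz": 0, "dx": 0, "dy": 0, "dz": 35, "gripper": 0.2},
    {"rx": 0, "ry": 0, "rz": 0, "dx": 0, "dy": 0, "dz": 18, "gripper": 0.2},
    {"rx": 0, "ry": 0, "rz": 0, "dx": 0, "dy": 0, "dz": 8, "gripper": 0.2},
    {"rx": 0, "ry": 0, "rz": 0, "dx": 0, "dy": 0, "dz": 0, "gripper": 0},
    {"rx": 0, "ry": 0, "rz": 0, "dx": 0, "dy": 0, "dz": 0, "gripper": -0.3},
    {"rx": 0, "ry": 0, "rz": 0, "dx": 0, "dy": 0, "dz": 0, "gripper": -0.5},
    {"rx": 0, "ry": 0, "rz": 0, "dx": 0, "dy": 0, "dz": 0, "gripper": -0.7},
    {"rx": 0, "ry": 0, "rz": 0, "dx": 0, "dy": 0, "dz": 0, "gripper": -1},
    {"rx": 0, "ry": 0, "rz": 0, "dx": 0, "dy": 0, "dz": 0, "gripper": -1},
  ],
  grip_force=20,
)

```text
clock: 21.78
tcp_pos: [0.519, 0.0825, 0.141]
orientation: [-0.113, 3.139, -0.0]
contact_force: [-0.7, -2.7, 6.1]
grip_width: 0.0236
gripper_force: 20.6
```

step_arm(
  moves=[
    {"rx": 0, "ry": 0, "rz": 0, "dx": 0, "dy": -7, "dz": 0, "gripper": -1},
    {"rx": 0, "ry": 0, "rz": 0, "dx": 0, "dy": -8, "dz": 0, "gripper": -1},
    {"rx": 0, "ry": 0, "rz": 0, "dx": 0, "dy": -8, "dz": 0, "gripper": -1},
    {"rx": 0, "ry": 0, "rz": 0, "dx": 0, "dy": -6, "dz": 0, "gripper": -1},
    {"rx": 0, "ry": 0, "rz": 0, "dx": 0, "dy": 0, "dz": 0, "gripper": -1},
    {"rx": 0, "ry": 0, "rz": 0, "dx": 0, "dy": 0, "dz": 0, "gripper": -1},
  ],
)

```text
clock: 22.52
tcp_pos: [0.5175, 0.0546, 0.1412]
orientation: [0.114, -3.132, -0.003]
contact_force: [-14.0, 1.1, 23.3]
grip_width: 0.0241
gripper_force: 26.9
```

step_arm(
  moves=[
    {"rx": 0, "ry": 0, "rz": 0, "dx": 0, "dy": 0, "dz": 0, "gripper": -0.4},
    {"rx": 0, "ry": 0, "rz": 0, "dx": 0, "dy": 0, "dz": 0, "gripper": -0.1},
    {"rx": 0, "ry": 0, "rz": 0, "dx": 0, "dy": 0, "dz": 0, "gripper": 0.2},
    {"rx": 0, "ry": 0, "rz": 0, "dx": 0, "dy": 0, "dz": 0, "gripper": 0.2},
    {"rx": 0, "ry": 0, "rz": 0, "dx": 0, "dy": 0, "dz": -30, "gripper": 0.2},
    {"rx": 0, "ry": 0, "rz": 0, "dx": 0, "dy": 0, "dz": -50, "gripper": 0.2},
    {"rx": 0, "ry": 0, "rz": 0, "dx": 0, "dy": 0, "dz": -50, "gripper": 0.2},
    {"rx": 0, "ry": 0, "rz": 0, "dx": 0, "dy": 0, "dz": -38, "gripper": 0.2},
    {"rx": 0, "ry": 0, "rz": 0, "dx": -55, "dy": -38, "dz": 0, "gripper": 0.2},
    {"rx": 0, "ry": -9, "rz": 0, "dx": 0, "dy": 0, "dz": 0, "gripper": 0.2},
    {"rx": 0, "ry": -9, "rz": 0, "dx": 0, "dy": 0, "dz": 0, "gripper": 0.2},
    {"rx": 0, "ry": -9, "rz": 0, "dx": 0, "dy": 0, "dz": 0, "gripper": 0.2},
    {"rx": 0, "ry": -9, "rz": 0, "dx": 0, "dy": 0, "dz": 0, "gripper": 0.2},
    {"rx": 0, "ry": -9, "rz": 0, "dx": 0, "dy": 0, "dz": 0, "gripper": 0.2},
    {"rx": 0, "ry": 0, "rz": 0, "dx": 0, "dy": 0, "dz": 0, "gripper": 0.2},
    {"rx": 0, "ry": 0, "rz": 0, "dx": 0, "dy": 0, "dz": 0, "gripper": 0.2},
    {"rx": 0, "ry": 0, "rz": 0, "dx": 0, "dy": 0, "dz": 0, "gripper": 0.2},
    {"rx": 0, "ry": 0, "rz": 0, "dx": 0, "dy": 0, "dz": 0, "gripper": 0.2},
    {"rx": 0, "ry": 0, "rz": 0, "dx": 0, "dy": 0, "dz": 0, "gripper": 0.2},
  ],
)

```text
clock: 24.9
tcp_pos: [0.5767, 0.012, 0.3098]
orientation: [-0.07, 2.451, -0.01]
contact_force: [0.8, 0.4, -0.2]
grip_width: 0.0515
gripper_force: 0.0
```

```bash
cat >> h.py <<'E'
def look(n):
    im=r.grab_frame("wrist"); cv2.imwrite(f"pics/w{n}.png",im); c=cam("wrist")
    g=cv2.cvtColor(im,cv2.COLOR_BGR2GRAY)
    for z in (226,222,219,216,213,210,205,200,195):     # dark profile along plate at height z
        ys=np.arange(-34,34,.25); pts=[]
        K,R,t=c
        X=np.array([B0+ay*y/1000-ax*.003+[0,0,z/1000] for y in ys]); p=(K@(R@X.T+t[:,None])); p=(p[:2]/p[2]).T.astype(np.float32)
        v=cv2.remap(g,p[:,0].copy(),p[:,1].copy(),cv2.INTER_CUBIC).ravel().astype(float); d=np.clip(np.median(v)-v-12,0,None)
        b=d>0; e=np.flatnonzero(np.diff(np.r_[0,b.astype(int),0])).reshape(-1,2)
        print(z,[(round(float((ys[i:j]*d[i:j]).sum()/d[i:j].sum()),2),int(d[i:j].max())) for i,j in e if d[i:j].max()>20])
    print("t",r.get_obs()["clock"],r.get_obs()["tcp_pos"].round(4) if hasattr(r.get_obs()["tcp_pos"],"round") else r.get_obs()["tcp_pos"])
    u=cv2.rotate(im,cv2.ROTATE_180); cv2.imwrite(f"pics/v{n}.png",cv2.resize(u,(800,600),interpolation=2))
E
python3 -c "
from h import *
look(7)"
```

```text
226 [(-33.79, 35), (-22.55, 54), (-14.57, 59), (-6.57, 71), (1.54, 95), (9.47, 57), (17.5, 68), (25.59, 68)]
222 [(-22.67, 56), (-14.64, 50), (-6.61, 53), (1.57, 96), (9.43, 57), (17.52, 71), (25.62, 63)]
219 [(-22.72, 48), (-14.68, 47), (-6.68, 47), (1.26, 97), (9.41, 57), (17.57, 70), (25.71, 64)]
216 [(1.33, 109)]
213 [(1.24, 106)]
210 [(1.38, 110)]
205 [(1.38, 107)]
200 [(1.37, 106)]
195 [(1.42, 110)]
t 24.95 [0.5766 0.012  0.3098]
```

step_arm(
  moves=[
    {"rx": 0, "ry": 0, "rz": 0, "dx": 0, "dy": 18, "dz": 0, "gripper": 0.2},
    {"rx": 0, "ry": 0, "rz": 0, "dx": 0, "dy": 0, "dz": 0, "gripper": 0.2},
    {"rx": 0, "ry": 0, "rz": 0, "dx": 0, "dy": 0, "dz": 0, "gripper": 0.2},
    {"rx": 0, "ry": 0, "rz": 0, "dx": 0, "dy": 0, "dz": 0, "gripper": 0.2},
  ],
)

```text
clock: 25.45
tcp_pos: [0.5756, 0.0294, 0.3093]
orientation: [-0.07, 2.451, -0.01]
contact_force: [0.3, 0.6, -0.1]
grip_width: 0.0512
gripper_force: 0.0
```

Run:
```python
from h import *
look(8)
K,R,t=cam("wrist"); print("cam y in balance",((-R.T@t-B0)@ay)*1000)
```

```text
226 [(-33.7, 54), (-22.6, 53), (-14.47, 68), (-6.51, 73), (1.54, 97), (9.42, 58), (17.47, 61), (25.5, 57)]
222 [(-33.69, 49), (-22.66, 53), (-14.6, 48), (-6.61, 48), (1.49, 91), (9.36, 47), (17.5, 44), (25.48, 63)]
219 [(-33.73, 49), (-22.51, 53), (-14.55, 50), (-6.5, 51), (0.81, 104), (9.64, 48), (17.49, 52), (25.45, 64)]
216 [(-33.7, 55), (0.79, 113)]
213 [(-33.7, 47), (0.78, 109)]
210 [(-33.72, 50), (0.85, 111)]
205 [(-33.71, 52), (0.82, 110)]
200 [(-33.69, 48), (0.9, 109)]
195 [(-33.68, 46), (0.96, 107)]
t 25.5 [0.5756 0.0295 0.3094]
cam y in balance 0.2122230591888741
```

step_arm(
  moves=[
    {"rx": 0, "ry": 9, "rz": 0, "dx": 0, "dy": 0, "dz": 0, "gripper": 0.2},
    {"rx": 0, "ry": 9, "rz": 0, "dx": 0, "dy": 0, "dz": 0, "gripper": 0.2},
    {"rx": 0, "ry": 9, "rz": 0, "dx": 0, "dy": 0, "dz": 0, "gripper": 0.2},
    {"rx": 0, "ry": 9, "rz": 0, "dx": 0, "dy": 0, "dz": 0, "gripper": 0.2},
    {"rx": 0, "ry": 9, "rz": 0, "dx": 0, "dy": 0, "dz": 0, "gripper": 0.2},
    {"rx": 0, "ry": 0, "rz": 0, "dx": 57, "dy": 22, "dz": 0, "gripper": 0.2},
    {"rx": 0, "ry": 0, "rz": 0, "dx": 0, "dy": 0, "dz": 0, "gripper": 0.2},
    {"rx": 0, "ry": 0, "rz": 0, "dx": 0, "dy": 0, "dz": 0, "gripper": 0.2},
  ],
)

```text
clock: 26.5
tcp_pos: [0.5192, 0.0461, 0.3117]
orientation: [0.06, -3.086, 0.053]
contact_force: [-0.2, -0.5, -0.1]
grip_width: 0.0514
gripper_force: 0.0
```

Run:
```python
from h import *
plan([.518,.0546,.142],94)
```

```text
rz -1.7 shift [  0.6   8.6 169.7] rows>= 3.0 tilt err [-1.91 -3.19 -0.05] cur yaw 92.3 j7 1.56 t 26.5
```

step_arm(
  moves=[
    {"rx": -1.9, "ry": -3.2, "rz": -1.7, "dx": 0, "dy": 8.6, "dz": 10, "gripper": 0.2},
    {"rx": 0, "ry": 0, "rz": 0, "dx": 0, "dy": 0, "dz": 0, "gripper": 0.2},
  ],
)

```text
clock: 26.75
tcp_pos: [0.5177, 0.0538, 0.3015]
orientation: [0.106, -3.139, -0.002]
contact_force: [0.4, -0.4, -0.7]
grip_width: 0.0511
gripper_force: 0.0
```

Run:
```python
from h import *
plan([.518,.0546,.142],94)
```

```text
rz -0.1 shift [ -0.3   0.8 159.5] rows>= 3.0 tilt err [ 0.07 -0.06  0.  ] cur yaw 93.9 j7 1.58 t 26.75
```

step_arm(
  moves=[
    {"rx": 0, "ry": 0, "rz": 0, "dx": 0, "dy": 0.8, "dz": 48, "gripper": 0.2},
    {"rx": 0, "ry": 0, "rz": 0, "dx": 0, "dy": 0, "dz": 50, "gripper": 0.2},
    {"rx": 0, "ry": 0, "rz": 0, "dx": 0, "dy": 0, "dz": 35, "gripper": 0.2},
    {"rx": 0, "ry": 0, "rz": 0, "dx": 0, "dy": 0, "dz": 18, "gripper": 0.2},
    {"rx": 0, "ry": 0, "rz": 0, "dx": 0, "dy": 0, "dz": 8.5, "gripper": 0.2},
    {"rx": 0, "ry": 0, "rz": 0, "dx": 0, "dy": 0, "dz": 0, "gripper": 0},
    {"rx": 0, "ry": 0, "rz": 0, "dx": 0, "dy": 0, "dz": 0, "gripper": -0.3},
    {"rx": 0, "ry": 0, "rz": 0, "dx": 0, "dy": 0, "dz": 0, "gripper": -0.5},
    {"rx": 0, "ry": 0, "rz": 0, "dx": 0, "dy": 0, "dz": 0, "gripper": -0.7},
    {"rx": 0, "ry": 0, "rz": 0, "dx": 0, "dy": 0, "dz": 0, "gripper": -1},
    {"rx": 0, "ry": 0, "rz": 0, "dx": 0, "dy": 0, "dz": 0, "gripper": -1},
  ],
)

```text
clock: 28.12
tcp_pos: [0.5187, 0.0553, 0.1424]
orientation: [-0.107, 3.139, 0.001]
contact_force: [-0.1, -0.0, 6.6]
grip_width: 0.0235
gripper_force: 20.2
```

step_arm(
  moves=[
    {"rx": 0, "ry": 0, "rz": 0, "dx": 0, "dy": 1.6, "dz": 0, "gripper": -1},
    {"rx": 0, "ry": 0, "rz": 0, "dx": 0, "dy": 1.6, "dz": 0, "gripper": -1},
    {"rx": 0, "ry": 0, "rz": 0, "dx": 0, "dy": 0, "dz": 0, "gripper": -1},
    {"rx": 0, "ry": 0, "rz": 0, "dx": 0, "dy": 0, "dz": 0, "gripper": -1},
  ],
)

```text
clock: 28.62
tcp_pos: [0.5188, 0.0583, 0.1423]
orientation: [-0.106, 3.139, -0.0]
contact_force: [1.0, 0.0, 6.6]
grip_width: 0.0235
gripper_force: 20.2
```

step_arm(
  moves=[
    {"rx": 0, "ry": 0, "rz": 0, "dx": 0, "dy": 0, "dz": 0, "gripper": -0.4},
    {"rx": 0, "ry": 0, "rz": 0, "dx": 0, "dy": 0, "dz": 0, "gripper": -0.1},
    {"rx": 0, "ry": 0, "rz": 0, "dx": 0, "dy": 0, "dz": 0, "gripper": 0.2},
    {"rx": 0, "ry": 0, "rz": 0, "dx": 0, "dy": 0, "dz": 0, "gripper": 0.2},
    {"rx": 0, "ry": 0, "rz": 0, "dx": 0, "dy": 0, "dz": -30, "gripper": 0.2},
    {"rx": 0, "ry": 0, "rz": 0, "dx": 0, "dy": 0, "dz": -50, "gripper": 0.2},
    {"rx": 0, "ry": 0, "rz": 0, "dx": 0, "dy": 0, "dz": -50, "gripper": 0.2},
    {"rx": 0, "ry": 0, "rz": 0, "dx": 0, "dy": 0, "dz": -38, "gripper": 0.2},
    {"rx": 0, "ry": 0, "rz": 0, "dx": -50, "dy": -32, "dz": 0, "gripper": 0.2},
    {"rx": 0, "ry": 0, "rz": 0, "dx": -5, "dy": 0, "dz": 0, "gripper": 0.2},
    {"rx": 0, "ry": -9, "rz": 0, "dx": 0, "dy": 0, "dz": 0, "gripper": 0.2},
    {"rx": 0, "ry": -9, "rz": 0, "dx": 0, "dy": 0, "dz": 0, "gripper": 0.2},
    {"rx": 0, "ry": -9, "rz": 0, "dx": 0, "dy": 0, "dz": 0, "gripper": 0.2},
    {"rx": 0, "ry": -9, "rz": 0, "dx": 0, "dy": 0, "dz": 0, "gripper": 0.2},
    {"rx": 0, "ry": -9, "rz": 0, "dx": 0, "dy": 0, "dz": 0, "gripper": 0.2},
    {"rx": 0, "ry": 0, "rz": 0, "dx": 0, "dy": 0, "dz": 0, "gripper": 0.2},
    {"rx": 0, "ry": 0, "rz": 0, "dx": 0, "dy": 0, "dz": 0, "gripper": 0.2},
    {"rx": 0, "ry": 0, "rz": 0, "dx": 0, "dy": 0, "dz": 0, "gripper": 0.2},
    {"rx": 0, "ry": 0, "rz": 0, "dx": 0, "dy": 0, "dz": 0, "gripper": 0.2},
    {"rx": 0, "ry": 0, "rz": 0, "dx": 0, "dy": 0, "dz": 0, "gripper": 0.2},
  ],
)

```text
clock: 31.12
tcp_pos: [0.5781, 0.0212, 0.3098]
orientation: [-0.065, 2.442, -0.005]
contact_force: [-0.2, 0.4, -0.3]
grip_width: 0.0515
gripper_force: 0.0
```

Run:
```python
from h import *
look(9)
K,R,t=cam("wrist"); print("cam y in balance",((-R.T@t-B0)@ay)*1000)
```

```text
226 [(-33.75, 46), (-22.7, 52), (-14.58, 61), (-6.63, 65), (1.4, 94), (9.36, 48), (17.4, 50), (25.53, 57)]
222 [(-33.82, 40), (-22.68, 66), (-14.74, 53), (-6.7, 45), (1.4, 88), (9.46, 56), (17.52, 55), (25.37, 46)]
219 [(-33.73, 46), (-22.8, 52), (-14.66, 51), (-6.5, 47), (1.79, 96), (9.48, 50), (17.49, 55), (25.32, 67)]
216 [(-33.81, 38), (1.77, 111)]
213 [(-33.75, 47), (1.84, 109)]
210 [(-33.82, 40), (1.88, 110)]
205 [(-33.79, 44), (1.87, 110)]
200 [(1.81, 108)]
195 [(1.8, 112)]
t 31.175 [0.578  0.0212 0.3097]
cam y in balance -7.924094701554018
```

The pointer is within about 0.1 mm of the middle mark after parallax correction, the beam is at rest and the robot is clear. I'm handing in.

```bash
python3 -c "
from h import *
print(r.hand_in())"
```

```text
the job is handed in; nothing more can be done
None
```

I handed the job in after about 31 s on the robot's clock: the power bank lies on the left pan and the 500 g weight stands on the right. The poise is about 24 mm from where it started, and the pointer rested within about 0.1 mm of the middle mark; the 200 g weight wasn't needed and stays on the bench. The hand-in returned no verdict.

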